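Turn a trolley wheel until its valve stem is on top

ROBOT

A 6-joint arm with a two-finger parallel gripper is mounted at the origin on the work surface. World frame = base frame: x ahead of the robot, y to its left, z up, the work surface at z = 0. Lengths are in m, angles in degrees, forces in N, time in s.
With the tool pointing down it reaches from about 0.4 to 0.825 m from the base axis. Payload 7 kg.
Tool frame: the origin (TCP) lies on the front face of the gripper's body, between the roots of the fingers; the fingertips stand 66 mm ahead of it and the grasp point (between the pads) lies 47 mm ahead of it; z points along the fingers, y is the line along which they close (so a half turn about z gives the same grasp; the last joint's range is limited). The gripper opens to 88 mm and grips with 3 to 60 N. Pads are 19 mm wide; open, the fingers measure 130 mm over their backs; the gripper's body (78 mm by 193 mm) begins 47 mm behind the grasp point.
Start: joints at [-59.983, 20.546, 0.682, 0, -70.136, -16.507], TCP at [0.158, -0.656, 0.292] pointing down, gripper open.
Joint ranges: [-176.03, 176.03], [-82.01, 121.73], [-58.28, 71.71], [-173.87, 95.51], [-174.79, -0.11], [-173.66, 173.66]. Speed limits (degrees/s): [136.94, 136.94, 172.46, 180, 180, 180].

INTERFACE

Orientations are given as [roll, pitch, yaw] about the fixed x, y, z axes, in that order (R = Rz(yaw) Ry(pitch) Rx(roll)).
In Python, from plant import ctrl gives the robot as it stands.
- The arm moves only by the tool send_rows, never from a script. Its argument "deltas" is a list of rows, each a list of 2 entries, a list of its own where there are three numbers: the shift along the tool's x, y, z each as a share of 800 mm, from -1 to 1, then the turn about the tool's z as a share of 90 degrees, from -1 to 1. A call has exactly 5 rows; each row is the pose to reach, as a shift and turn from the pose commanded when the call began, along the tool's axes at that moment; what a row does not reach only later rows make up. A row lasts 1/12 s, in which the tool goes at most 41.7 mm and 7.16 degrees, less where a joint would pass 70% of its speed; a pose out of reach is approached as far as the arm can. A call with a number of a shift or a turn outside -1 to 1 is refused whole. A call with a gripper value outside its range is refused whole. "gripper" is the opening, from 0 (shut) to 1 (fully open), set as the call begins (left out, the last holds). The fingers move at their own pace and stop on an object; the grip force is fixed at half the most. Time passes only in rows, so rows that repeat a pose let the fingers close, or fill a call up. It gives the time, the measured TCP pose, the force, the opening and the grip force at its end, in the units of the state.
- ctrl.get_obs(): the state, without advancing time (a new reading comes with each control period).
- ctrl.snapshot(name): name is "scene" or "top" or "wrist"; returns a dict with "color" (420x560x3 uint8, red, green, blue), "vertical_fov" (degrees; the focal length in pixels is half the picture's height over the tangent of half this angle, whatever the lens; pixels are square), "cx", "cy" (the principal point, pixels), "rvec" (rotation vector, rad) and "tvec" (3), from world to camera coordinates, as OpenCV has them. Camera axes: x right, y down, z forward; pixel columns grow to the right and rows downward; lengths in m; the calibration is good to about 2 mm. A picture is of the moment at which its call begins. There is no depth.
- ctrl.close_job(): hands the job in; it is judged then, once.
Trained networks look in a picture, given as the dict that the camera call returned (one of the last four; its "shot" number tells which), for a name from the list of things; names that differ only in an ending like _2 or _b are one class to them, and where a whole thing is asked for, a point or a joint stands for the part that bears it (a point fixed in the world has none). Each returns a list of dicts, best first, with "conf" (0 to 1); they miss things now and then, are a little off and sometimes report something else, mostly with a low value. They report only what shows in the picture. A call takes as long as a camera call.
- ctrl.boxes_of(picture, thing): "xy" ([column, row] as shares, 0 to 1, of the picture: columns of its width, rows of its height, amid what is visible of it).
- ctrl.cut_out(picture, thing): "pixels" (420x560 bool, what is visible of it) and "xy" ([column, row] as shares, 0 to 1, of the picture: columns of its width, rows of its height, amid what is visible of it).
The state is a dict: "clock": time; "joint_pos": joint angles; "qvel": joint speeds; "tau": joint torques, N m; "tool_pos": TCP position; "orientation": TCP orientation; "force": force on the tool from outside, world axes, zero at the start; "moment": the same for the moment, N m; "opening": finger opening in m; "gripper_force": force on a finger pad.
Only numpy, scipy, OpenCV 4.12 (cv2) and the standard library are available. Lean on these libraries where they do the work, as an engineer would, in place of code of your own. Each camera call takes 0.05 s, during which the arm holds its last target. There are 200 camera calls.

TASK

The small trolley wheel in the stand is waiting for the air hose that hangs from above. Turn it by pushing its spokes with the fingertips, without gripping anything, one push after another (at least two separate pushes), until the valve stem sits straight above the hub, then leave the wheel still and take the hand away. Keep off the tyre and the valve stem, do not shift or lift the stand, and leave the other things on the bench where they are.

Things in the scene. Friction and masses are not known exactly. Their poses are not given: they have to be found in the camera images.
- stand: Blue steel wheel stand, 7 kg, loose on the bench. Origin: centre of the underside of its base plate (200 x 220 x 20 mm). Its x is along the wheel axle, which is 155 mm above the bench straight over the origin; y is left seen from the robot, z up. Its -x side is the front, roughly facing the robot. At the back, x = +75 mm, two thin rods form an A. Nothing of it is higher than 171 mm
- front_leg (a point): Top of the stand's front leg, on the axle, 75 mm in front of the wheel centre. The leg is an upright flat bar 24 mm wide and 10 mm thick from the base up to the axle, ending in a 32 mm disc; the axle and its nut stick out 13 mm in front of this point
- wheel (a joint): Wheel angle, rad. 0 (or any multiple of 2 pi) when the valve stem is straight above the hub; grows as the wheel turns clockwise seen from the front (stand's -x side): at +pi/2 the stem is at the stand's -y side. Starts between 2.2 and 4.1. Turns either way without stops, with a drag of about 0.2 N m (some 4 N on a spoke), and stays where it is left
- hub (a point): Wheel centre, on the axle at the middle of the hub. The hub is 126 mm long along the axle with end flanges of 48 mm diameter; the axle is 14 mm thick
- valve_stem (a point): Middle of the valve stem, 55 mm off the axle and 18 mm behind the wheel's mid-plane. The stem is the only brass part of the wheel: a rod 10 mm thick with a 14 mm cap, from the rim inwards to 40 mm off the axle, leaning to the back. This point's z axis points square to the axle from hub to stem: vertically up when the job is done
- spokes: 5 metal spokes, round rods 10 mm thick, turning with the wheel. Origin: wheel centre; x along the axle, z towards the stem. They stand at 36, 108, 180, 252, 324 degrees from the stem. Each runs straight from 18 mm off the axle at x = -56 mm to 75 mm off it at x = -12 mm; 46 mm off the axle it is at x = -34 mm, forward of the tyre. There are no spokes at the back
- tyre: Black rubber tyre, outer diameter 226 mm, inner diameter 150 mm, 38 mm wide (19 mm each side of the wheel's mid-plane), turning with the wheel. Origin at the wheel centre. A steel rim inside it reaches in to 72 mm from the axle and is 34 mm wide
- stem: The valve stem as a part of the wheel: not to be touched. Origin at the wheel centre, z towards the stem
- actuator: Blue round valve actuator, 100 mm diameter, with a steel ball valve on top, 170 mm tall. A bystander, loose, standing on one side of the stand. Origin: centre of its underside
- ball_valve: Steel ball valve 82 mm long, 50 mm wide, 72 mm tall, loose, on the other side of the stand. A bystander. Origin: centre of its underside
- spanner: Steel spanner lying flat on the bench, loose, a bystander. Origin: on its underside near its middle

How it is judged:
By the outcome, as a careful person would: the job done as asked, in the order asked, and still so for the second after the job is handed in, with the robot touching nothing.
It also fails if it takes over 59 s, if anything falls off the work surface, if the arm or the gripper's body presses on something with over 40 N, if the wrist force passes 120 N, or if a joint passes its speed limit or range.

## Working session

There is one attempt and no reset: what is moved stays moved. The work goes in short steps, Python scripts to look and compute and a tool call to move; the robot and the scene stay as the last step left them, time stands still between calls to the robot, and variables do not carry over. Pictures are saved under pics/ and viewed, at most 10 in all, crops included, and the job is handed in when it is done.

Besides the shell and the picture viewer there is one more tool, called after "Emit:" as a command line: name --argument value ..., lists and objects as JSON in quotes. send_rows: Moves the arm, as the interface text tells. Shift numbers are shares of 800 mm and turn numbers shares of 90 degrees, none past 1 either way. Its arguments: {"type":"object","properties":{"deltas":{"type":"array","items":{"type":"array"}},"gripper":{"type":"number"}},"required":["deltas"]}

```bash
mkdir -p pics; ls
cat > h.py <<'E'
import numpy as np, cv2
from plant import ctrl
def cam(s):
    f=s["color"].shape[0]/2/np.tan(np.radians(s["vertical_fov"])/2)
    K=np.array([[f,0,s["cx"]],[0,f,s["cy"]],[0,0,1.]])
    R=cv2.Rodrigues(np.array(s["rvec"],float))[0]; t=np.array(s["tvec"],float).ravel()
    return K,R,t
def ray(s,uv):
    K,R,t=cam(s); d=R.T@np.linalg.inv(K)@np.array([uv[0],uv[1],1.]); return -R.T@t,d/np.linalg.norm(d)
def onz(s,uv,z):
    c,d=ray(s,uv); return c+d*(z-c[2])/d[2]
def tri(obs):
    A=np.zeros((3,3));b=np.zeros(3)
    for s,uv in obs:
        c,d=ray(s,uv);P=np.eye(3)-np.outer(d,d);A+=P;b+=P@c
    return np.linalg.solve(A,b)
def proj(s,X):
    K,R,t=cam(s); p=(np.atleast_2d(X)@R.T+t)@K.T; return p[:,:2]/p[:,2:]
def px(d): return np.array(d["xy"])*[560,420]
E
python3 - <<'E'
from h import *
o=ctrl.get_obs(); print({k:np.round(v,3) for k,v in o.items()})
S={}
for n in("scene","top"):
    s=ctrl.snapshot(n);S[n]=s
    print(n,"cam at",-cam(s)[1].T@cam(s)[2])
    for th in("stand","front_leg","hub","valve_stem","spokes","tyre","actuator","ball_valve","spanner"):
        for m in ctrl.boxes_of(s,th)[:2]: print(th,px(m).round(1),round(m["conf"],2))
cv2.imwrite("pics/a.png",cv2.resize(np.hstack([S["scene"]["color"]])[:,:,::-1],(800,600),interpolation=cv2.INTER_CUBIC))
cv2.imwrite("pics/b.png",cv2.resize(S["top"]["color"][:,:,::-1],(800,600)))
E
```

```text
pics
{'clock': np.float64(0.0), 'joint_pos': array([-5.9985e+01,  2.0592e+01,  6.3500e-01, -2.1000e-02, -7.0136e+01,
       -1.6508e+01]), 'qvel': array([-0.055, -0.102, -0.037, -0.001,  0.016,  0.101]), 'tau': array([-0.0000e+00, -5.8272e+01,  2.9306e+01,  6.9970e+00,  7.0000e-03,
       -0.0000e+00]), 'tool_pos': array([ 0.158, -0.656,  0.291]), 'orientation': array([ 1.79905e+02, -7.00000e-03, -1.66499e+02]), 'force': array([ 0.423, -0.34 ,  0.472]), 'moment': array([-0.001, -0.017,  0.025]), 'gripper_force': np.float64(0.0), 'opening': np.float64(0.088)}
scene cam at [1.11524781 0.54463929 0.71365746]
stand [296.  210.7] 0.16
front_leg [294.3 246.7] 0.73
hub [299.7 212.5] 0.72
valve_stem [294.8 210.6] 0.62
spokes [294.1 200. ] 0.7
tyre [309.2 200.8] 0.72
actuator [355.6 319.7] 0.69
actuator [295.  211.9] 0.37
ball_valve [224.7 220.5] 0.75
spanner [368.9 233.6] 0.89
spanner [310.6 201.5] 0.36
top cam at [0.37251389 0.03784158 1.03068165]
stand [259.2 207.4] 0.91
front_leg [259.7 206. ] 0.93
front_leg [260.6 211.7] 0.61
hub [259.2 196.6] 0.95
valve_stem [235.9 291.9] 0.75
valve_stem [256.2 197.9] 0.63
tyre [259.9 192.8] 0.62
actuator [169.5 171.3] 0.82
ball_valve [351.2 204.5] 0.59
ball_valve [260.7 206.9] 0.29
spanner [237.2 292.1] 0.59
```

View pics/a.png

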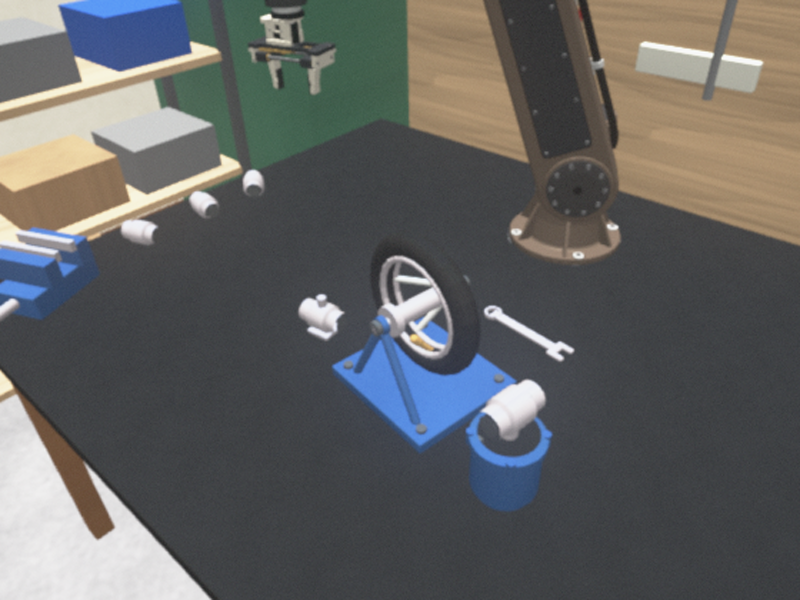

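View pics/b.png

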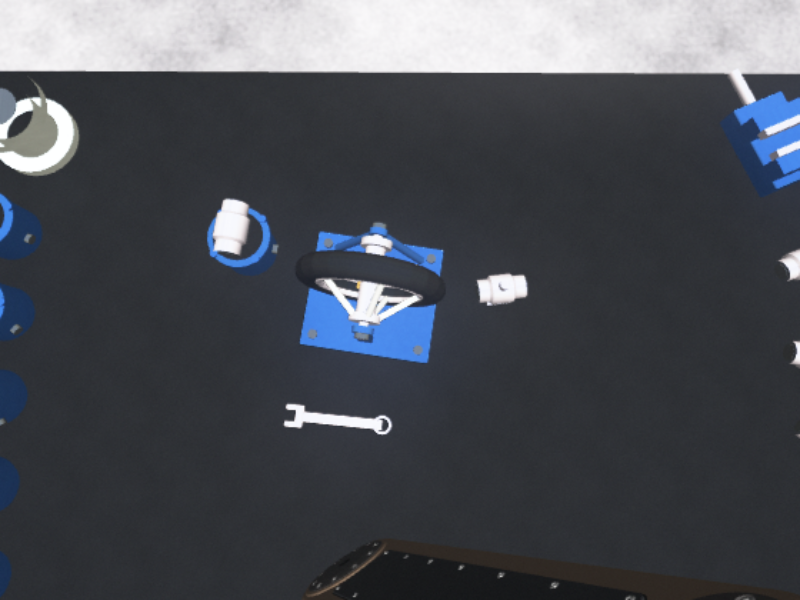

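The stem (brass, about (420,342) in the scene picture) is near the bottom. The stand is at about (370,298) in the top picture, slightly yawed, with the bystanders beside it. Next I'll fit the stand pose and the wheel angle.

```bash
cat >> h.py <<'E'
def T(p):  # stand pose (x,y,yaw) -> R,t
    c,s=np.cos(p[2]),np.sin(p[2]); return np.array([[c,-s,0],[s,c,0],[0,0,1]]),np.array([p[0],p[1],0])
def w(p,X): R,t=T(p); return np.atleast_2d(X)@R.T+t
def polar(a,r,x): # clockwise angle a from up (towards -y), radius r, axial x (stand frame)
    return np.array([x,-r*np.sin(a),0.155+r*np.cos(a)])
def brass(s):
    hsv=cv2.cvtColor(s["color"],cv2.COLOR_RGB2HSV); return cv2.inRange(hsv,(14,90,90),(32,255,255))>0
def blue(s):
    hsv=cv2.cvtColor(s["color"],cv2.COLOR_RGB2HSV); return cv2.inRange(hsv,(100,140,60),(125,255,255))>0
box=np.array([[x,y,z] for x in(-.1,.1) for y in(-.11,.11) for z in(0,.02)])
def fit(s,p0):
    from scipy.optimize import minimize
    b=blue(s); f=8
    def cost(p):
        h=cv2.convexHull((proj(s,w(p,box))*16).astype(np.int32)); m=np.zeros(b.shape,np.uint8)
        cv2.fillConvexPoly(m,h,255,cv2.LINE_AA,4); m=m/255.
        return (m*np.where(b,-1.,1.)).sum()
    best=minimize(cost,p0,method="Nelder-Mead",options=dict(initial_simplex=np.array(p0)+np.array([[0,0,0],[.01,0,0],[0,.01,0],[0,0,.05]])))
    return best.x,best.fun
def draw(img,s,p,a,k):
    q=lambda X:tuple(int(v) for v in proj(s,w(p,X))[0]*k)
    for d in(36,108,180,252,324):
        cv2.line(img,q(polar(a+np.radians(d),.018,-.056)),q(polar(a+np.radians(d),.075,-.012)),(0,0,255),1)
    cv2.circle(img,q(polar(a,.055,.018)),5,(255,0,255),1)
    for x in(-.019,.019):
        for r in(.113,.075): cv2.polylines(img,[np.array([q(polar(t,r,x)) for t in np.linspace(0,6.28,60)],np.int32)],True,(0,255,0),1)
    cv2.polylines(img,[np.array([q([x,y,.02]) for x,y in((-.1,-.11),(.1,-.11),(.1,.11),(-.1,.11))],np.int32)],True,(0,255,255),1)
E
python3 - <<'E'
from h import *
S={n:ctrl.snapshot(n) for n in("scene","top","wrist")}
k=560/800
c=[onz(S["top"],np.array(v)*k,.02) for v in((317,233),(443,250),(428,362),(301,345))]
print(np.round(c,3)); m=np.mean(c,0); e=c[0]-c[3]; p0=[m[0],m[1],np.arctan2(e[1],e[0])]
print("corners",np.round(p0,4))
p,f=fit(S["top"],p0); print("fit top",p.round(4),np.degrees(p[2]),f)
p2,f=fit(S["scene"],p0); print("fit scene",p2.round(4),np.degrees(p2[2]),f)
for n in("scene","top"):
    b=brass(S[n]); n_,l,st,ce=cv2.connectedComponentsWithStats(b.astype(np.uint8)); print(n,[(st[i,4],ce[i].round(1)) for i in range(1,n_)])
    al=np.linspace(2,4.3,231); u=np.array([proj(S[n],w(p,polar(a,.055,.018)))[0] for a in al])
    if n_>1:
        i=1+np.argmax(st[1:,4]); d=np.linalg.norm(u-ce[i],axis=1); print("angle",al[d.argmin()],d.min())
        if n=="scene": a0=al[d.argmin()]
print("hub proj",[proj(S[n],w(p,[0,0,.155])).round(1) for n in("scene","top")])
print("bystanders",onz(S["top"],[169.5,171.3],.12),onz(S["top"],[351,204],.04))
s=S["scene"]; im=s["color"][100:310,180:460,::-1].copy(); im=cv2.resize(s["color"][:,:,::-1],None,fx=4,fy=4,interpolation=cv2.INTER_CUBIC)
draw(im,s,p,a0,4); cv2.imwrite("pics/c.png",im[580:1180,860:1660])
cv2.imwrite("pics/w.png",S["wrist"]["color"][:,:,::-1])
np.save("p.npy",np.r_[p,a0])
E
```

```text
[[ 0.656  0.155  0.02 ]
 [ 0.625 -0.064  0.02 ]
 [ 0.431 -0.035  0.02 ]
 [ 0.461  0.179  0.02 ]]
corners [ 0.5434  0.0585 -0.1228]
fit top [ 0.5465  0.059  -0.1574] -9.015610525381463 360.56470588235265
fit scene [ 0.5381  0.0498 -0.1524] -8.730517147926712 -1886.9137254901962
scene [(np.int32(1), array([305.,   0.])), (np.int32(1), array([324.,   0.])), (np.int32(1), array([449.,   1.])), (np.int32(1), array([453.,   0.])), (np.int32(1), array([455.,   0.])), (np.int32(1), array([461.,   1.])), (np.int32(1), array([468.,   1.])), (np.int32(1), array([472.,   1.])), (np.int32(2), array([474. ,   0.5])), (np.int32(2), array([483.5,   0.5])), (np.int32(1), array([486.,   1.])), (np.int32(1), array([489.,   1.])), (np.int32(1), array([518.,   1.])), (np.int32(1), array([534.,   0.])), (np.int32(1), array([543.,   1.])), (np.int32(1), array([289.,   3.])), (np.int32(1), array([429.,   3.])), (np.int32(1), array([466.,   2.])), (np.int32(1), array([470.,   2.])), (np.int32(3), array([477.3,   3. ])), (np.int32(1), array([485.,   3.])), (np.int32(3), array([502.7,   4. ])), (np.int32(2), a
[... 26083 characters left out ...]
358.5])), (np.int32(1), array([ 71., 358.])), (np.int32(3), array([ 59.3, 361.3])), (np.int32(1), array([ 68., 360.])), (np.int32(2), array([ 62.5, 363.5])), (np.int32(1), array([ 72., 362.])), (np.int32(1), array([ 66., 365.])), (np.int32(2), array([ 70.5, 364.5])), (np.int32(2), array([ 62.5, 367. ])), (np.int32(1), array([ 68., 367.])), (np.int32(13), array([ 75.3, 368.7])), (np.int32(1), array([ 65., 371.])), (np.int32(10), array([ 69.8, 373.5]))]
angle 2.0 240.34677312772743
top [(np.int32(10), array([250.4, 199.3]))]
angle 3.51 8.45726701282502
hub proj [array([[294.2, 212.9]]), array([[259.1, 195.7]])]
bystanders [0.60939038 0.25946346 0.12      ] [ 0.54814215 -0.16006469  0.04      ]
```

View pics/c.png

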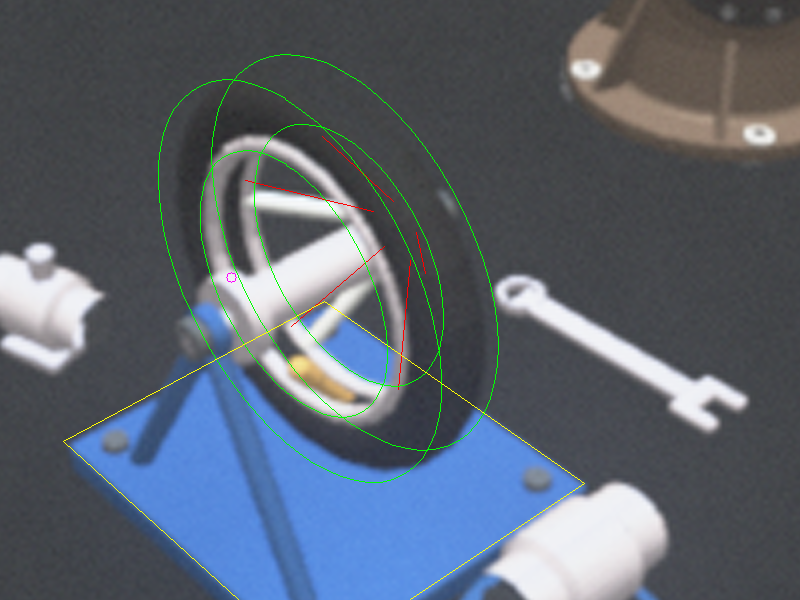

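View pics/w.png

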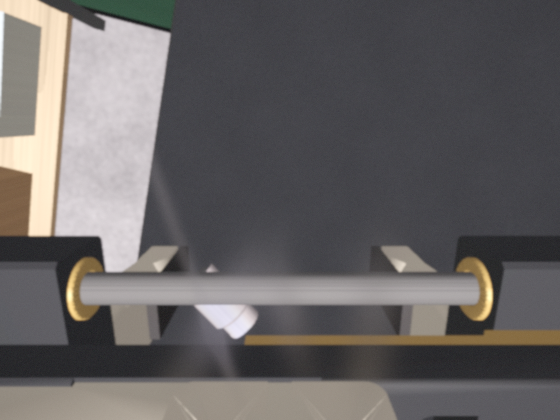

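The overlay sits off the wheel, so my fit was poor (a weak blue mask). In the crop the stem is at about (325,380), near the bottom. I'll refit using plate blue from both views plus the network tyre masks.

```bash
cat > fit.py <<'E'
from h import *
from scipy.optimize import minimize
def blue2(s):
    c=s["color"].astype(int); m=((c[...,2]>c[...,0]+50)&(c[...,2]>c[...,1]+25)).astype(np.uint8)
    return m
def hull(s,p,X):
    m=np.zeros(s["color"].shape[:2],np.uint8); cv2.fillConvexPoly(m,cv2.convexHull((proj(s,w(p,X))*16).astype(np.int32)),255,cv2.LINE_AA,4); return m/255.
ang=np.linspace(0,6.28,73)
tor=np.array([polar(a,.094+.019*np.cos(b),.019*np.sin(b)) for a in ang for b in np.linspace(-1.57,1.57,7)])
def chull(m):
    m=m.astype(np.uint8); n,l,st,_=cv2.connectedComponentsWithStats(m); m=(l==1+np.argmax(st[1:,4])).astype(np.uint8)
    o=np.zeros_like(m); cv2.fillConvexPoly(o,cv2.convexHull(cv2.findNonZero(m)),1); return o
E
python3 - <<'E'
from fit import *
S={n:ctrl.snapshot(n) for n in("scene","top")}
p0=np.array([.5434,.0585,-.1228]); B={};TY={}
for n in S:
    b=blue2(S[n]); near=cv2.dilate((hull(S[n],p0,box)>0).astype(np.uint8),np.ones((15,15))); B[n]=b*near
    r=ctrl.cut_out(S[n],"tyre"); print(n,[(round(m["conf"],2),m["pixels"].sum(),px(m).round()) for m in r[:3]],B[n].sum())
    TY[n]=chull(r[0]["pixels"]) if r else None
    r=ctrl.cut_out(S[n],"valve_stem");print("stem",[(round(m["conf"],2),m["pixels"].sum(),px(m).round(1)) for m in r[:3]])
def cp(p,n): return (hull(S[n],p,box)*np.where(B[n]>0,-1.,1.)).sum()/B[n].sum()
def ct(p,n): return np.abs(hull(S[n],p,tor)-TY[n]).sum()/TY[n].sum()
si=np.array([[0,0,0],[.012,0,0],[0,.012,0],[0,0,.06]])
go=lambda f:minimize(f,p0,method="Nelder-Mead",options=dict(initial_simplex=p0+si))
for name,f in dict(ptop=lambda p:cp(p,"top"),pscene=lambda p:cp(p,"scene"),ttop=lambda p:ct(p,"top"),tscene=lambda p:ct(p,"scene"),all=lambda p:cp(p,"top")+ct(p,"top")+ct(p,"scene")).items():
    r=go(f); print(name,r.x.round(4),round(np.degrees(r.x[2]),2),round(r.fun,3))
    if name=="all": p=r.x
b=brass(S["scene"]); b[:228]=0;b[250:]=0;b[:,:270]=0;b[:,320:]=0
ce=np.argwhere(b).mean(0)[::-1]; al=np.linspace(2,4.3,231); u=np.array([proj(S["scene"],w(p,polar(a,.055,.018)))[0] for a in al])
d=np.linalg.norm(u-ce,axis=1); a=al[d.argmin()]; print("stem px",ce,"angle",a,d.min())
np.save("p.npy",np.r_[p,a])
out=[]
for n,c in(("scene",(230,150)),("top",(190,145))):
    im=cv2.resize(S[n]["color"][:,:,::-1],None,fx=4,fy=4,interpolation=cv2.INTER_CUBIC); draw(im,S[n],p,a,4); out.append(im[c[1]*4:c[1]*4+500,c[0]*4:c[0]*4+400])
cv2.imwrite("pics/d.png",np.hstack(out))
E
```

```text
scene [(0.56, np.int64(3118), array([308., 201.]))] 5361
stem [(0.56, np.int64(5033), array([296.4, 212.9]))]
top [(0.92, np.int64(2385), array([259., 193.]))] 3788
stem [(0.55, np.int64(3600), array([257. , 195.3]))]
ptop [ 0.5469  0.0585 -0.1554] -8.9 0.031
pscene [ 0.5415  0.0567 -0.1565] -8.97 -0.646
ttop [ 0.5454  0.0592 -0.1568] -8.98 0.056
tscene [ 0.545   0.0588 -0.1795] -10.28 0.024
all [ 0.5454  0.059  -0.1649] -9.45 0.123
stem px [293.59090909 239.        ] angle 3.4499999999999997 0.4332322722134072
```

View pics/d.png

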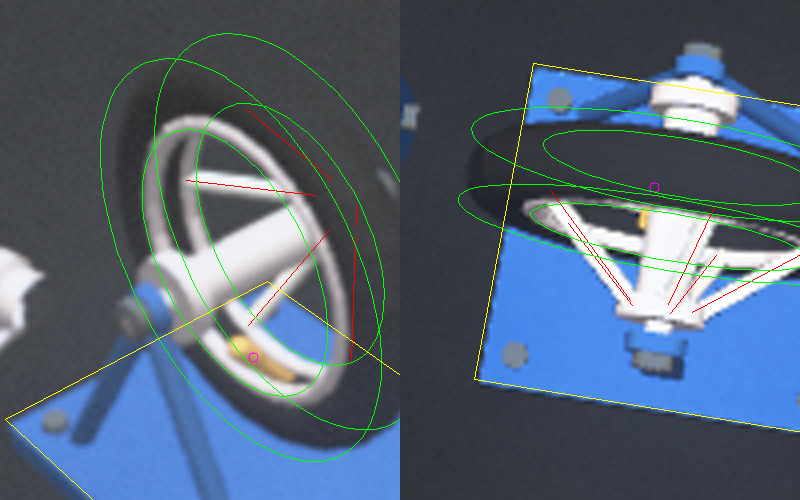

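The plate outline now matches in both views. In the scene crop the stem is at about (260,360). I'll refine the wheel angle from the spokes' white pixels.

```bash
cat >> fit.py <<'E'
def spoke_score(s,p,a):
    # whiteness on the spokes minus beside them, upper spokes only (unobstructed by hub)
    g=cv2.GaussianBlur(s["color"].min(axis=2).astype(np.float32),(0,0),.6); tot=[]
    for d in(36,108,180,252,324):
        t=a+np.radians(d); r=np.linspace(.032,.066,12); x=-.056+(r-.018)*44/57
        def smp(off):
            X=np.array([polar(t,ri,xi)+np.array([0,-off*np.cos(t),-off*np.sin(t)]) for ri,xi in zip(r,x)])
            q=proj(s,w(p,X)).astype(np.float32); return cv2.remap(g,q[None,:,0],q[None,:,1],cv2.INTER_LINEAR)[0]
        if np.cos(t)>-.3: tot.append((smp(0)+.5*smp(.003)+.5*smp(-.003)-smp(.010)-smp(-.010)).mean())
    return np.mean(tot)
E
python3 - <<'E'
from fit import *
s=ctrl.snapshot("top"); p=np.load("p.npy")[:3]; p[2]=-.1575
al=np.arange(2,4.4,.03); v=[spoke_score(s,p,a) for a in al]
for i in np.argsort(v)[::-1][:12]: print(round(al[i],2),round(float(v[i]),1))
im=cv2.resize(s["color"][:,:,::-1],None,fx=8,fy=8,interpolation=cv2.INTER_CUBIC)[1400:2000,1700:2500]; cv2.imwrite("pics/e.png",im)
E
```

```text
3.08 54.6
4.34 54.4
4.31 53.2
3.05 52.4
3.11 52.3
4.37 51.5
3.38 47.6
3.41 47.5
2.15 47.4
2.12 47.3
3.14 46.7
2.18 46.2
```

View pics/e.png

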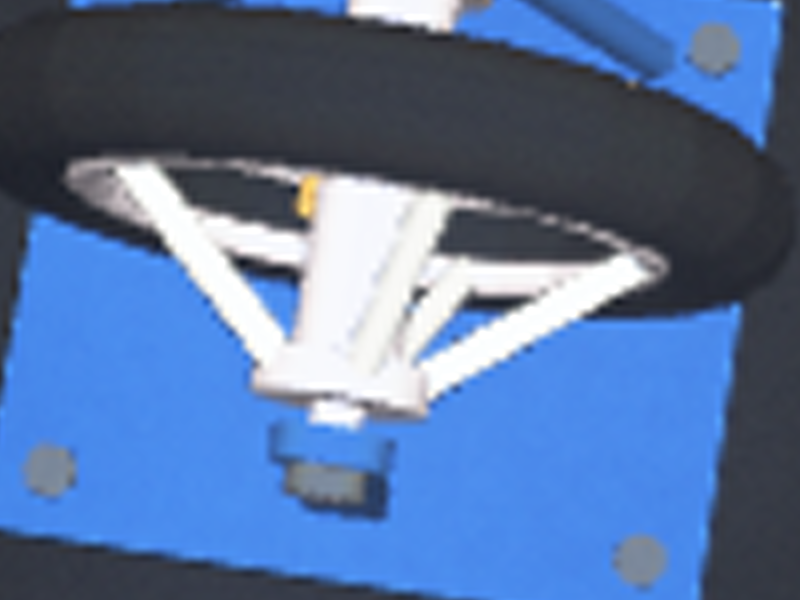

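The view is clear: the brass stem shows left of the hub at (310,195). The top spoke leans right from (365,365) to (440,195), and the left and right spokes end at (135,165) and (650,265). This gives a wheel angle of about 3.4 rad, so the wheel must turn clockwise about 165°, which is three pushes on spokes passing the top. Next I'll work out the contact geometry, the finger width and the approach.

```bash
cat > plan.py <<'E'
from fit import *
from scipy.spatial.transform import Rotation as Ro
def tool(o): return Ro.from_euler("xyz",o["orientation"],degrees=True).as_matrix(),np.array(o["tool_pos"])
def delta(p,xs,ys,z):
    "shares along tool axes from the measured pose to a stand-frame TCP point; turn share to align"
    o=ctrl.get_obs(); R,t=tool(o); d=R.T@(w(p,[xs,ys,0])[0]+[0,0,z]-t)
    yaw=np.radians(o["orientation"][2]); err=(p[2]+np.pi-yaw+np.pi)%(2*np.pi)-np.pi
    print("shift shares",(d/.8).round(4),"turn share",round(-np.degrees(err)/90,4),"mm",(d*1e3).round(1))
def here(p):
    o=ctrl.get_obs(); R,t=T(p); print("t",round(float(o["clock"]),2),"TCP stand mm",(R.T@(np.array(o["tool_pos"])-t)*1e3).round(1),"yaw-rel",round(float(o["orientation"][2]-np.degrees(p[2])-180),2),"F",np.round(o["force"],1),"open",round(float(o["opening"]),3))
def contact(th,xb,zb):
    "least lateral (right +) of a rod's surface within x<=xb, z>=zb (mm, from axle), spoke at th deg"
    r=np.linspace(18,75,600); x=-56+(r-18)*44/57; f=np.linspace(0,2*np.pi,120)
    n=np.hypot(44,57); R_,F=np.meshgrid(r,f); X=x[None]+5*np.cos(F)*(-57/n); rr=R_+5*np.cos(F)*44/n; tg=5*np.sin(F)
    t=np.radians(th); lat=rr*np.sin(t)+tg*np.cos(t); z=rr*np.cos(t)-tg*np.sin(t)
    m=(X<=xb)&(z>=zb)&(X>=xb-19); 
    if not m.any(): return None
    i=np.argmin(np.where(m,lat,1e9)); return lat.flat[i].round(1),X.flat[i].round(1),z.flat[i].round(1)
E
python3 - <<'E'
from plan import *
p=np.load("p.npy")[:3]; p[2]=-.1575
S={n:ctrl.snapshot(n) for n in("top","wrist","scene")}
for n in("top",):
    al=np.arange(3.25,3.56,.01); v=[spoke_score(S[n],p,a) for a in al]; print(n,round(al[np.argmax(v)],3))
b=None
for xb in(-22,-24):
    print(xb,[(th,contact(th,xb,51.5)) for th in(-42,-40,-38,-36,-34,-30,15,30,36,38,40,42)])
R,t=tool(ctrl.get_obs())
for hw in(9.5,12):
    for sy in(44,65): print("tip proj hw",hw,"y",sy,[proj(S["wrist"],(R@np.array([sx*hw,sg*sy,66])/1e3)+t)[0].round() for sg in(1,-1) for sx in(1,-1)])
np.save("p.npy",np.r_[p,3.4]); print(p)
print("waypoint");delta(p,-.05,-.45,.35)
E
```

```text
top 3.38
-22 [(-42, (np.float64(-47.5), np.float64(-22.0), np.float64(51.6))), (-40, (np.float64(-46.3), np.float64(-22.1), np.float64(51.6))), (-38, (np.float64(-44.6), np.float64(-22.0), np.float64(52.2))), (-36, (np.float64(-42.7), np.float64(-22.0), np.float64(53.8))), (-34, (np.float64(-40.8), np.float64(-22.1), np.float64(54.5))), (-30, (np.float64(-36.9), np.float64(-22.0), np.float64(56.5))), (15, (np.float64(8.6), np.float64(-30.0), np.float64(51.5))), (30, (np.float64(24.0), np.float64(-26.1), np.float64(51.5))), (36, (np.float64(31.3), np.float64(-23.1), np.float64(51.5))), (38, (np.float64(33.9), np.float64(-22.0), np.float64(51.5))), (40, (np.float64(36.8), np.float64(-22.0), np.float64(51.6))), (42, (np.float64(40.2), np.float64(-22.1), np.float64(51.5)))]
-24 [(-42, None), (-40, (np.float64(-43.6), np.float64(-24.0), np.float64(51.6))), (-38, (np.float64(-42.7), np.float64(-24.1), np.float64(51.7))), (-36, (np.float64(-41.2), np.float64(-24.0), np.float64(51.7))), (-34, (np.float64(-39.4), np.float64(-24.0), np.float64(52.4))), (-30, (np.float64(-35.7), np.float64(-24.
[... 201 characters left out ...]
4(51.5))), (38, (np.float64(34.2), np.float64(-24.2), np.float64(51.5))), (40, (np.float64(37.7), np.float64(-24.1), np.float64(51.5))), (42, None)]
tip proj hw 9.5 y 44 [array([368., 245.]), array([366., 281.]), array([186., 245.]), array([189., 281.])]
tip proj hw 9.5 y 65 [array([412., 245.]), array([408., 281.]), array([143., 245.]), array([147., 281.])]
tip proj hw 12 y 44 [array([369., 240.]), array([365., 286.]), array([186., 240.]), array([189., 286.])]
tip proj hw 12 y 65 [array([412., 240.]), array([408., 286.]), array([142., 240.]), array([147., 286.])]
[ 0.54542717  0.05901846 -0.1575    ]
waypoint
shift shares [-0.4069  0.2606 -0.0723] turn share 0.2504 mm [-325.5  208.5  -57.8]
```

Emit:
send_rows --deltas '[[[-0.02,0.01,-0.04],0.06],[[-0.06,0.03,-0.07],0.12],[[-0.1,0.06,-0.075],0.18],[[-0.14,0.09,-0.075],0.25],[[-0.18,0.12,-0.075],0.25]]' --gripper 0

```text
clock: 2.07
tool_pos: [0.2761, -0.5281, 0.3529]
orientation: [-180.0, 0.1, 170.6]
force: [1.1, -0.1, 0.4]
opening: 0.0599
gripper_force: 0.0
```

Run:
```python
from plan import *
p=np.load("p.npy")[:3]; here(p); delta(p,-.0335,-.18,.355); delta(p,-.0335,.025,.355)
```

```text
t 2.07 TCP stand mm [-173.9 -622.1  352.9] yaw-rel -0.4 F [ 1.1 -0.1  0.4] open 0.06
shift shares [-0.1717  0.5539 -0.0029] turn share -0.0045 mm [-137.3  443.1   -2.3]
shift shares [-0.1699  0.8101 -0.0031] turn share -0.0045 mm [-135.9  648.1   -2.5]
```

Emit:
send_rows --deltas '[[[-0.02,0.045,-0.003],0],[[-0.04,0.09,-0.003],0],[[-0.06,0.135,-0.003],0],[[-0.08,0.18,-0.003],0],[[-0.1,0.225,-0.003],0]]'

```text
clock: 2.48
tool_pos: [0.383, -0.3623, 0.3549]
orientation: [-180.0, 0.0, 171.0]
force: [1.2, -0.6, -0.6]
opening: 0.0268
gripper_force: 0.0
```

Emit:
send_rows --deltas '[[[-0.015,0.045,0],0],[[-0.03,0.09,0],0],[[-0.045,0.135,0],0],[[-0.06,0.18,0],0],[[-0.07,0.225,0],0]]'

```text
clock: 2.9
tool_pos: [0.4666, -0.1932, 0.3549]
orientation: [180.0, 0.0, 171.0]
force: [0.9, 0.1, 0.4]
opening: 0.0007
gripper_force: 0.0
```

Run:
```python
from plan import *
p=np.load("p.npy")[:3]; here(p); delta(p,-.0335,.025,.355)
s=ctrl.snapshot("wrist"); print(proj(s,w(p,[[0,0,.268],[-.019,0,.249],[-.075,0,.155]])).round())
cv2.imwrite("pics/f.png",s["color"][:,:,::-1])
```

```text
t 2.9 TCP stand mm [ -38.3 -261.4  354.9] yaw-rel 0.05 F [0.9 0.1 0.4] open 0.001
shift shares [-6.20e-03  3.58e-01 -2.00e-04] turn share 0.0005 mm [-5.000e+00  2.864e+02 -1.000e-01]
[[730. 311.]
 [702. 267.]
 [591. 159.]]
```

View pics/f.png

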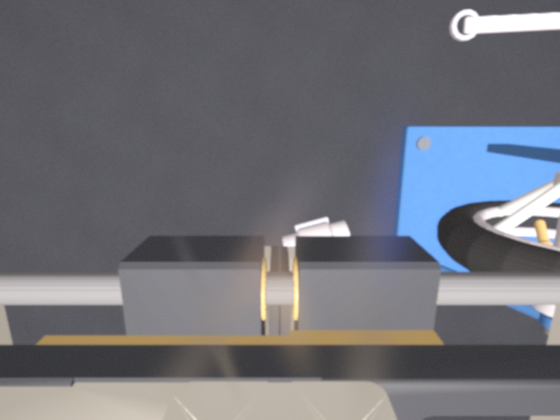

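The plate (left edge at column 405, front edge at row 127) is square to the gripper, so the yaw is right. I'll move to hover above the wheel and check from there.

Emit:
send_rows --deltas '[[[-0.001,0.045,0],0],[[-0.002,0.09,0],0],[[-0.004,0.135,0],0],[[-0.006,0.18,0],0],[[-0.006,0.225,0],0]]'

```text
clock: 3.37
tool_pos: [0.4988, -0.0163, 0.3549]
orientation: [180.0, 0.0, 171.0]
force: [1.1, 0.2, -0.1]
opening: 0.0006
gripper_force: 0.0
```

Emit:
send_rows --deltas '[[[0,0.045,0],0],[[0,0.09,0],0],[[0,0.125,0],0],[[0,0.133,0],0],[[0,0.133,0],0]]'

```text
clock: 3.78
tool_pos: [0.5155, 0.089, 0.3543]
orientation: [-180.0, -0.0, 171.2]
force: [-0.7, -0.7, -0.7]
opening: -0.0
gripper_force: 0.0
```

Run:
```python
from plan import *
p=np.load("p.npy")[:3]; here(p)
s=ctrl.snapshot("wrist"); b=blue2(s)
# plate front edge: first blue row per column, and side edges, at z=.02, in stand frame
rows=[(c,np.argmax(b[:,c])) for c in range(20,560,40) if b[:,c].any()]
R,t=T(p)
print([ (c,r,(R.T@(onz(s,(c,r-.5),.02)-t)*1e3).round(1)[:2].tolist()) for c,r in rows])
al=np.arange(3.2,3.6,.01); print("angle wrist",al[np.argmax([spoke_score(s,p,a) for a in al])])
im=s["color"][:,:,::-1].copy(); draw(im,s,p,3.39,1); cv2.imwrite("pics/g.png",cv2.resize(im,(800,600)))
```

```text
t 3.78 TCP stand mm [-34.2  24.9 354.3] yaw-rel 0.19 F [-0.7 -0.7 -0.7] open -0.0
[(180, np.int64(122), [-100.2, -91.7]), (220, np.int64(122), [-100.4, -44.4]), (260, np.int64(123), [-99.4, 3.0]), (300, np.int64(123), [-99.6, 50.5]), (340, np.int64(123), [-99.8, 97.9]), (420, np.int64(211), [7.7, 204.3]), (460, np.int64(218), [16.7, 256.2]), (500, np.int64(233), [36.6, 310.4])]
angle wrist 3.4299999999999953
```

View pics/g.png

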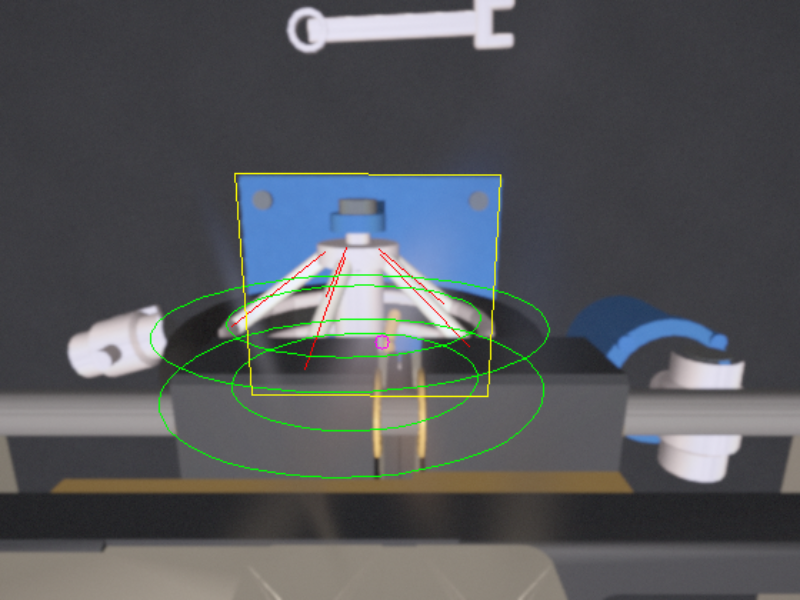

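The plate overlay matches within 1 mm and the gripper is square over the wheel, with the front spokes visible at rows 250–335. Now I'll descend just left of the top spoke.

Emit:
send_rows --deltas '[[[-0.001,0.008,0.03],0.002],[[-0.001,0.008,0.06],0.002],[[-0.001,0.008,0.08],0.002],[[-0.001,0.008,0.093],0.002],[[-0.001,0.008,0.099],0.002]]'

```text
clock: 4.25
tool_pos: [0.5166, 0.0921, 0.2741]
orientation: [-179.9, -0.1, 170.8]
force: [-0.8, 0.0, 0.3]
opening: 0.0003
gripper_force: 0.0
```

Run:
```python
from plan import *
p=np.load("p.npy")[:3]; here(p);delta(p,-.033,.025,.272)
```

```text
t 4.25 TCP stand mm [-33.7  28.1 274.1] yaw-rel -0.21 F [-0.8  0.   0.3] open 0.0
shift shares [-0.0009 -0.0039  0.0026] turn share -0.0024 mm [-0.7 -3.1  2.1]
```

Emit:
send_rows --deltas '[[[-0.001,0,0.002],0],[[-0.001,0,0.004],0],[[-0.001,-0.008,0.004],0],[[-0.001,-0.016,0.004],0],[[-0.001,-0.022,0.004],0]]'

```text
clock: 4.67
tool_pos: [0.5151, 0.0751, 0.2728]
orientation: [180.0, 0.0, 170.8]
force: [-0.3, -0.5, -0.4]
opening: 0.0003
gripper_force: 0.0
```

Emit:
send_rows --deltas '[[[0,-0.006,0],0],[[0,-0.012,0],0],[[0,-0.018,0],0],[[0,-0.024,0],0],[[0,-0.028,0],0]]'

```text
clock: 5.08
tool_pos: [0.5116, 0.0534, 0.2723]
orientation: [180.0, 0.0, 170.8]
force: [0.3, 3.3, 0.3]
opening: 0.0004
gripper_force: 1.4
```

Run:
```python
from plan import *
p=np.load("p.npy")[:3]; here(p); delta(p,-.033,-.014,.272)
s=ctrl.snapshot("top")
al=np.arange(3.3,4.2,.01); v=np.array([spoke_score(s,p,a) for a in al]); print([(round(al[i],2),round(float(v[i]),1)) for i in np.argsort(v)[::-1][:5]])
```

```text
t 5.08 TCP stand mm [-32.6 -10.8 272.3] yaw-rel -0.14 F [0.3 3.3 0.3] open 0.0
shift shares [ 0.0005 -0.0039  0.0004] turn share -0.0016 mm [ 0.4 -3.2  0.3]
[(np.float64(4.17), 47.8), (np.float64(4.18), 47.8), (np.float64(4.16), 46.9), (np.float64(4.19), 46.8), (np.float64(4.2), 45.3)]
```

Emit:
send_rows --deltas '[[[0,-0.003,0],0],[[0,-0.005,0],0],[[0,-0.005,0],0],[[0,0.003,0],0],[[0,0.006,-0.02],0]]'

```text
clock: 5.55
tool_pos: [0.5109, 0.0583, 0.2856]
orientation: [-179.8, -0.3, 170.8]
force: [0.1, 0.0, -0.3]
opening: 0.0006
gripper_force: 0.0
```

Emit:
send_rows --deltas '[[[0,0.02,-0.02],0],[[0,0.05,-0.02],0],[[0,0.08,-0.02],0],[[0,0.1,-0.02],0],[[0,0.1,-0.02],0]]'

```text
clock: 5.97
tool_pos: [0.5254, 0.1398, 0.3036]
orientation: [-180.0, -0.0, 170.9]
force: [0.7, 0.2, 0.7]
opening: 0.0001
gripper_force: 0.0
```

Run:
```python
from plan import *
p=np.load("p.npy")[:3]; here(p); delta(p,-.033,.072,.272)
for n in("top","scene"):
    s=ctrl.snapshot(n)
    al=np.arange(3.4,4.2,.01); v=np.array([spoke_score(s,p,a) for a in al]); print(n,[(round(al[i],2),round(float(v[i]),1)) for i in np.argsort(v)[::-1][:5]])
    b=brass(s); q=proj(s,w(p,[0,0,.155]))[0]; yy,xx=np.mgrid[:420,:560]; b&=np.hypot(xx-q[0],yy-q[1])<45
    b=cv2.morphologyEx(b.astype(np.uint8),cv2.MORPH_OPEN,np.ones((2,2))); 
    if b.sum()>5:
        ce=np.argwhere(b).mean(0)[::-1]; u=np.array([proj(s,w(p,polar(a,.055,.018)))[0] for a in al]); d=np.linalg.norm(u-ce,axis=1); print("brass",b.sum(),ce,al[d.argmin()].round(2),d.min().round(1))
    im=cv2.resize(s["color"][:,:,::-1],None,fx=6,fy=6,interpolation=cv2.INTER_CUBIC); o=(q*6).astype(int)
    A=im[o[1]-300:o[1]+300,o[0]-200:o[0]+200]; out=A if n=="top" else np.hstack([out,A])
cv2.imwrite("pics/i.png",out)
```

```text
t 5.97 TCP stand mm [-32.4  76.7 303.6] yaw-rel -0.03 F [0.7 0.2 0.7] open 0.0
shift shares [ 0.0007 -0.0058  0.0396] turn share -0.0004 mm [ 0.6 -4.6 31.7]
top [(np.float64(3.77), 82.6), (np.float64(3.71), 78.9), (np.float64(3.7), 78.8), (np.float64(3.72), 78.6), (np.float64(3.69), 77.5)]
scene [(np.float64(3.69), 58.0), (np.float64(3.68), 57.4), (np.float64(3.7), 57.3), (np.float64(3.67), 56.1), (np.float64(3.71), 54.3)]
brass 66 [298.40909091 241.03030303] 3.77 0.9
```

View pics/i.png

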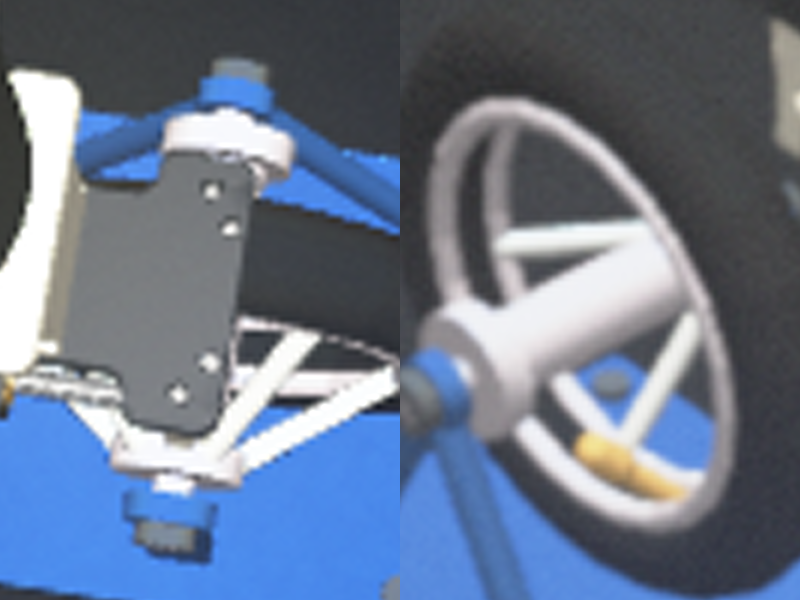

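Top view: the pushed spoke now leans right at about (265,400). The scene view shows the stem at about (630,465), past the bottom, so the angle is about 3.75. The next spoke is near -36°, within range. Push 2.

Emit:
send_rows --deltas '[[[0,-0.006,0.015],0],[[0,-0.006,0.03],0],[[0,-0.006,0.037],0],[[0,-0.006,0.0405],0],[[0,-0.008,0.0405],0]]'

```text
clock: 6.48
tool_pos: [0.5239, 0.1307, 0.2713]
orientation: [-179.9, -0.0, 170.8]
force: [-0.4, 0.4, 0.0]
opening: 0.0004
gripper_force: 0.0
```

Emit:
send_rows --deltas '[[[0,-0.006,0],0],[[0,-0.012,0],0],[[0,-0.018,0],0],[[0,-0.024,0],0],[[0,-0.03,0],0]]'

```text
clock: 6.9
tool_pos: [0.5202, 0.1072, 0.2722]
orientation: [179.9, 0.0, 170.8]
force: [-2.0, 4.1, 2.8]
opening: 0.0007
gripper_force: 2.3
```

Run:
```python
from plan import *
p=np.load("p.npy")[:3]; here(p); delta(p,-.033,-.014,.272)
s=ctrl.snapshot("scene")
al=np.arange(3.5,4.5,.01); v=np.array([spoke_score(s,p,a) for a in al]); print([(round(al[i],2),round(float(v[i]),1)) for i in np.argsort(v)[::-1][:4]])
```

```text
t 6.9 TCP stand mm [-32.5  43.7 272.2] yaw-rel -0.15 F [-2.   4.1  2.8] open 0.001
shift shares [ 0.0005 -0.0721  0.0002] turn share -0.0017 mm [  0.4 -57.7   0.1]
[(np.float64(3.69), 58.0), (np.float64(3.68), 57.5), (np.float64(3.7), 57.3), (np.float64(3.67), 56.2)]
```

```bash
cat >> plan.py <<'E'
def stem(p,lo=2.5,hi=6.8):
    s=ctrl.snapshot("scene"); b=brass(s); q=proj(s,w(p,[0,0,.155]))[0]; yy,xx=np.mgrid[:420,:560]; b&=np.hypot(xx-q[0],yy-q[1])<50
    n,l,st,ce=cv2.connectedComponentsWithStats(b.astype(np.uint8))
    if n<2: print("no brass"); return s
    i=1+np.argmax(st[1:,4]); al=np.arange(lo,hi,.01); u=np.array([proj(s,w(p,polar(a,.055,.018)))[0] for a in al]); d=np.linalg.norm(u-ce[i],axis=1); k=d.argmin()
    print("brass",st[i],ce[i].round(1),"angle",al[k].round(2),"err",d[k].round(1),"from top deg",np.degrees(al[k]-2*np.pi).round(1)); return s
E
python3 - <<'E'
from plan import *
p=np.load("p.npy")[:3]; here(p); stem(p)
E
```

```text
t 6.95 TCP stand mm [-32.7  43.  272.2] yaw-rel -0.16 F [-2.4  0.8  2.7] open 0.0
brass [290 235  18  11  70] [297.5 240.1] angle 3.71 err 0.1 from top deg -147.4
```

The finger slipped over the spoke: the wheel is at 3.71, so that spoke sits at about -39°, just out of reach, and the first push ended short. I'll lift, go back behind the first spoke and push it further, to about +40°.

Emit:
send_rows --deltas '[[[0,0,-0.012],0],[[0,0,-0.025],0],[[-0.0005,-0.02,-0.025],0],[[-0.001,-0.04,-0.025],0],[[-0.001,-0.048,-0.025],0]]'

```text
clock: 7.42
tool_pos: [0.5147, 0.068, 0.2926]
orientation: [180.0, 0.0, 170.8]
force: [-1.3, 0.2, -0.8]
opening: 0.0008
gripper_force: 0.0
```

Emit:
send_rows --deltas '[[[0,0,0.01],0],[[0,0,0.02],0],[[0,0,0.026],0],[[0,0,0.026],0],[[0,-0.006,0.026],0]]'

```text
clock: 7.83
tool_pos: [0.5142, 0.0652, 0.2702]
orientation: [-179.9, -0.1, 170.9]
force: [0.3, -0.2, -0.8]
opening: 0.0005
gripper_force: 0.0
```

Run:
```python
from plan import *
p=np.load("p.npy")[:3]; here(p); stem(p); here(p)
print([(th,contact(th,-22.5,50.2)) for th in (-42,-40,-38,32,34,36,38,40,42,43)])
```

```text
t 7.83 TCP stand mm [-31.8   1.2 270.2] yaw-rel -0.09 F [ 0.3 -0.2 -0.8] open 0.0
brass [290 235  18  11  69] [297.6 240.1] angle 3.72 err 0.1 from top deg -146.9
t 7.88 TCP stand mm [-31.9   0.4 270.6] yaw-rel -0.09 F [ 0.7 -0.9 -0.2] open 0.001
[(-42, (np.float64(-47.4), np.float64(-22.5), np.float64(50.3))), (-40, (np.float64(-46.0), np.float64(-22.5), np.float64(50.5))), (-38, (np.float64(-44.2), np.float64(-22.5), np.float64(52.1))), (32, (np.float64(25.5), np.float64(-26.8), np.float64(50.2))), (34, (np.float64(27.8), np.float64(-25.3), np.float64(50.2))), (36, (np.float64(30.3), np.float64(-24.4), np.float64(50.2))), (38, (np.float64(32.9), np.float64(-23.6), np.float64(50.2))), (40, (np.float64(35.6), np.float64(-23.1), np.float64(50.2))), (42, (np.float64(38.7), np.float64(-22.7), np.float64(50.2))), (43, (np.float64(40.6), np.float64(-22.7), np.float64(50.2)))]
```

Emit:
send_rows --deltas '[[[0,-0.006,0],0],[[0,-0.012,0],0],[[0,-0.018,0],0],[[0,-0.023,0],0],[[0,-0.023,0],0]]'

```text
clock: 8.3
tool_pos: [0.5112, 0.0459, 0.2713]
orientation: [180.0, 0.0, 170.8]
force: [0.9, 0.8, -0.1]
opening: 0.0002
gripper_force: 0.4
```

Run:
```python
from plan import *
p=np.load("p.npy")[:3]; here(p); stem(p)
```

```text
t 8.3 TCP stand mm [-31.8 -18.3 271.3] yaw-rel -0.17 F [ 0.9  0.8 -0.1] open 0.0
brass [291 235  17  11  71] [297.9 240. ] angle 3.74 err 0.2 from top deg -145.7
```

The closed tips are thinner than I assumed (about 10 mm half width). Pushing on by that difference.

Emit:
send_rows --deltas '[[[0,-0.003,0],0],[[0,-0.006,0],0],[[0,-0.009,0],0],[[0,-0.011,0],0],[[0,-0.011,0],0]]'

```text
clock: 8.77
tool_pos: [0.5096, 0.0374, 0.271]
orientation: [-180.0, -0.0, 170.8]
force: [-1.4, 1.0, 1.3]
opening: 0.0005
gripper_force: 0.9
```

Run:
```python
from plan import *
p=np.load("p.npy")[:3]; here(p); stem(p)
```

```text
t 8.77 TCP stand mm [-32. -27. 271.] yaw-rel -0.16 F [-1.4  1.   1.3] open 0.0
brass [292 236  17   9  70] [298.9 239.9] angle 3.81 err 0.2 from top deg -141.7
```

Emit:
send_rows --deltas '[[[0,0.006,-0.005],0],[[0,0.012,-0.025],0],[[0,0.05,-0.03],0],[[0,0.09,-0.03],0],[[0,0.112,-0.03],0]]'

```text
clock: 9.23
tool_pos: [0.5248, 0.1285, 0.2958]
orientation: [180.0, 0.1, 170.8]
force: [1.6, -0.6, -0.7]
opening: 0.0003
gripper_force: 0.0
```

Emit:
send_rows --deltas '[[[0,0,0.005],0],[[0,0,0.015],0],[[0,0,0.025],0],[[0,0,0.03],0],[[0,-0.004,0.03],0]]'

```text
clock: 9.65
tool_pos: [0.5229, 0.1223, 0.2694]
orientation: [-179.9, -0.1, 170.8]
force: [-0.6, -0.1, 0.3]
opening: 0.0003
gripper_force: 0.0
```

Emit:
send_rows --deltas '[[[0,-0.006,0],0],[[0,-0.012,0],0],[[0,-0.018,0],0],[[0,-0.024,0],0],[[0,-0.03,0],0]]'

```text
clock: 10.07
tool_pos: [0.5205, 0.0999, 0.2729]
orientation: [179.8, 0.2, 170.8]
force: [-1.1, 4.3, 3.0]
opening: 0.0004
gripper_force: 2.3
```

Run:
```python
from plan import *
p=np.load("p.npy")[:3]; here(p); stem(p)
```

```text
t 10.07 TCP stand mm [-31.   36.5 272.9] yaw-rel -0.13 F [-1.1  4.3  3. ] open 0.0
brass [295 234  17   9  68] [302.1 237.6] angle 4.12 err 0.7 from top deg -123.9
```

The wheel is turning (4.12). Continuing push 2.

Emit:
send_rows --deltas '[[[0,-0.007,0],0],[[0,-0.014,0],0],[[0,-0.021,0],0],[[0,-0.028,0],0],[[0,-0.035,0],0]]'

```text
clock: 10.53
tool_pos: [0.5155, 0.0713, 0.2711]
orientation: [180.0, 0.0, 170.8]
force: [2.8, 3.2, -1.6]
opening: 0.0005
gripper_force: 1.8
```

Emit:
send_rows --deltas '[[[0,-0.007,0],0],[[0,-0.014,0],0],[[0,-0.021,0],0],[[0,-0.028,0],0],[[0,-0.035,0],0]]'

```text
clock: 10.95
tool_pos: [0.5103, 0.0434, 0.2708]
orientation: [-180.0, -0.1, 170.8]
force: [-0.8, 3.0, 1.2]
opening: 0.0003
gripper_force: 1.2
```

Emit:
send_rows --deltas '[[[0,-0.003,0],0],[[0,-0.006,0],0],[[0,-0.009,0],0],[[0,-0.009,0],0],[[0,-0.009,0],0]]'

```text
clock: 11.37
tool_pos: [0.5093, 0.0365, 0.2709]
orientation: [-179.9, -0.0, 170.8]
force: [-1.0, -0.5, 1.6]
opening: 0.0003
gripper_force: 1.2
```

Run:
```python
from plan import *
p=np.load("p.npy")[:3]; here(p); stem(p)
```

```text
t 11.37 TCP stand mm [-32.1 -27.9 270.9] yaw-rel -0.16 F [-1.  -0.5  1.6] open 0.0
brass [296 216  15   7  76] [303.  219.2] angle 5.12 err 1.4 from top deg -66.6
```

Push 2 is done (stem about 66° before the top, next spoke near -31°). Push 3: stop a little short first.

Emit:
send_rows --deltas '[[[0,0.006,-0.005],0],[[0,0.012,-0.025],0],[[0,0.05,-0.03],0],[[0,0.09,-0.03],0],[[0,0.112,-0.03],0]]'

```text
clock: 11.83
tool_pos: [0.5248, 0.128, 0.2959]
orientation: [179.9, 0.1, 170.8]
force: [0.7, -0.5, 0.1]
opening: 0.0004
gripper_force: 0.0
```

Emit:
send_rows --deltas '[[[0,0,0.005],0],[[0,0,0.014],0],[[0,0,0.022],0],[[0,0,0.027],0],[[0,0,0.0295],0]]'

```text
clock: 12.25
tool_pos: [0.5234, 0.1246, 0.2703]
orientation: [-179.9, -0.1, 170.8]
force: [-0.6, -0.8, -0.3]
opening: 0.0006
gripper_force: 0.0
```

Emit:
send_rows --deltas '[[[0,-0.007,0],0],[[0,-0.014,0],0],[[0,-0.021,0],0],[[0,-0.028,0],0],[[0,-0.035,0],0]]'

```text
clock: 12.67
tool_pos: [0.5202, 0.0984, 0.2733]
orientation: [179.8, 0.2, 170.9]
force: [-0.7, 4.5, 4.7]
opening: 0.0005
gripper_force: 2.3
```

Run:
```python
from plan import *
p=np.load("p.npy")[:3]; here(p); stem(p)
```

```text
t 12.67 TCP stand mm [-31.1  35.  273.3] yaw-rel -0.12 F [-0.7  4.5  4.7] open 0.0
brass [294 208  14   9  61] [299.8 212.1] angle 5.42 err 1.8 from top deg -49.5
```

Emit:
send_rows --deltas '[[[0,-0.007,0],0],[[0,-0.014,0],0],[[0,-0.021,0],0],[[0,-0.028,0],0],[[0,-0.035,0],0]]'

```text
clock: 13.13
tool_pos: [0.5152, 0.0697, 0.2713]
orientation: [180.0, 0.0, 170.8]
force: [2.5, 3.7, -1.5]
opening: 0.0003
gripper_force: 1.7
```

Emit:
send_rows --deltas '[[[0,-0.006,0],0],[[0,-0.012,0],0],[[0,-0.018,0],0],[[0,-0.024,0],0],[[0,-0.026,0],0]]'

```text
clock: 13.55
tool_pos: [0.5112, 0.0488, 0.2712]
orientation: [-180.0, -0.0, 170.8]
force: [-0.1, 3.3, 0.8]
opening: 0.0007
gripper_force: 1.3
```

Emit:
send_rows --deltas '[[[0,0.003,0],0],[[0,0.008,0],0],[[0,0.012,-0.02],0],[[0,0.012,-0.05],0],[[0,0.04,-0.09],0]]'

```text
clock: 13.97
tool_pos: [0.5152, 0.0794, 0.3423]
orientation: [-179.8, -0.3, 170.7]
force: [0.4, 0.8, -0.6]
opening: 0.0003
gripper_force: 0.0
```

Emit:
send_rows --deltas '[[[0,0.045,0],0],[[0,0.09,0],0],[[0,0.135,0],0],[[0,0.18,0],0],[[0,0.22,0],0]]'

```text
clock: 14.38
tool_pos: [0.5447, 0.2571, 0.3433]
orientation: [-180.0, -0.0, 170.9]
force: [0.4, -0.9, 0.5]
opening: -0.0001
gripper_force: 0.0
```

Run:
```python
from plan import *
p=np.load("p.npy")[:3]; here(p); stem(p)
out=[]
for n in("top","scene"):
    s=ctrl.snapshot(n); al=np.arange(5.9,6.6,.01); v=np.array([spoke_score(s,p,a) for a in al]); i=v.argmax(); print(n,"spokes deg",np.degrees(al[i]-2*np.pi).round(1),v[i].round(1))
    q=proj(s,w(p,[0,0,.155]))[0]; print(q)
    im=cv2.resize(s["color"][:,:,::-1],None,fx=6,fy=6,interpolation=cv2.INTER_CUBIC); o=(q*6).astype(int)
    for k in range(5):
        pass
    out.append(im[o[1]-350:o[1]+250,o[0]-200:o[0]+200])
cv2.imwrite("pics/j.png",np.hstack(out))
```

```text
t 14.38 TCP stand mm [-31.8 195.6 343.3] yaw-rel -0.12 F [ 0.4 -0.9  0.5] open -0.0
brass [282 188  11  15  92] [287.2 195.5] angle 6.26 err 1.3 from top deg -1.3
top spokes deg -0.2 182.3
[259.11996813 196.15580952]
scene spokes deg -3.6 30.4
[294.57344685 212.66825176]
```

Run:
```python
from plan import *
import fit
p=np.load("p.npy")[:3]; out=[]
for n in("top","scene"):
    s=ctrl.snapshot(n); g=s["color"].min(axis=2).astype(np.float32)
    for nom in(36,-36,108,-108):
        best=[]
        for dd in np.arange(-8,8.1,.25):
            t=np.radians(nom+dd); r=np.linspace(.03,.062,14); x=-.056+(r-.018)*44/57
            pr=[]
            for off in np.arange(-.012,.0121,.001):
                X=np.array([polar(t,ri,xi)+[0,-off*np.cos(t),-off*np.sin(t)] for ri,xi in zip(r,x)]); q=proj(s,w(p,X)).astype(np.float32)
                pr.append(cv2.remap(g,q[None,:,0],q[None,:,1],cv2.INTER_LINEAR)[0].mean())
            pr=np.array(pr); best.append(pr[8:17].mean()-np.r_[pr[:6],pr[-6:]].mean())
        i=np.argmax(best); print(n,nom,"dev",np.arange(-8,8.1,.25)[i],round(float(best[i]),1))
    q=proj(s,w(p,[0,0,.155]))[0]; im=cv2.resize(s["color"][:,:,::-1],None,fx=6,fy=6,interpolation=cv2.INTER_CUBIC); draw(im,s,p,0,6); o=(q*6).astype(int); out.append(im[o[1]-350:o[1]+250,o[0]-200:o[0]+200])
    # stem axis direction in the picture: expected for angle 0, +-5
    if n=="scene":
        for a in(-6,-3,0,3): print(a,proj(s,w(p,[polar(np.radians(a),.055,.018),polar(np.radians(a),.042,.02)])).round(1).tolist())
        b=brass(s); yy,xx=np.nonzero(b[180:215,270:305]); print("brass rows/cols",[(r+180,(xx[yy==r].min()+270,xx[yy==r].max()+270)) for r in np.unique(yy)])
cv2.imwrite("pics/k.png",np.hstack(out))
```

```text
top 36 dev -2.0 87.7
top -36 dev -1.25 82.5
top 108 dev 8.0 0.6
top -108 dev -8.0 8.1
scene 36 dev -8.0 -1.5
scene -36 dev -8.0 1.0
scene 108 dev -2.75 58.4
scene -108 dev 3.75 0.5
-6 [[289.4, 195.5], [288.3, 200.9]]
-3 [[288.5, 194.8], [287.6, 200.4]]
0 [[287.6, 194.2], [286.9, 199.9]]
3 [[286.6, 193.6], [286.2, 199.4]]
brass rows/cols [(np.int64(188), (np.int64(289), np.int64(290))), (np.int64(189), (np.int64(288), np.int64(291))), (np.int64(190), (np.int64(288), np.int64(292))), (np.int64(191), (np.int64(287), np.int64(292))), (np.int64(192), (np.int64(287), np.int64(292))), (np.int64(193), (np.int64(286), np.int64(291))), (np.int64(194), (np.int64(285), np.int64(291))), (np.int64(195), (np.int64(284), np.int64(291))), (np.int64(196), (np.int64(283), np.int64(291))), (np.int64(197), (np.int64(283), np.int64(290))), (np.int64(198), (np.int64(282), np.int64(290))), (np.int64(199), (np.int64(282), np.int64(289))), (np.int64(200), (np.int64(282), np.int64(288))), (np.int64(201), (np.int64(283), np.int64(287))), (np.int64(202), (np.int64(284), np.int64(286)))]
```

View pics/k.png

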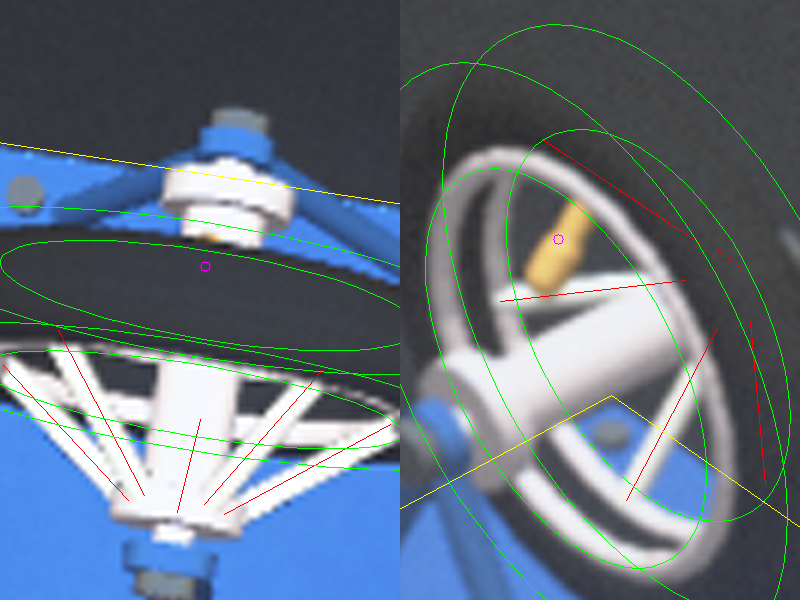

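Top view: two upper spokes nearly symmetric, outer ends at (62,347) and (318,380). Scene view: the stem is up, at (555,245). The spoke fits put the wheel about 2° short, so one small final push follows, with the TCP going to y ≈ -19 mm.

Emit:
send_rows --deltas '[[[0,-0.045,0],0],[[0,-0.09,0],0],[[0,-0.135,0],0],[[0,-0.18,0],0],[[0,-0.22,0],0]]'

```text
clock: 15.05
tool_pos: [0.5156, 0.0783, 0.3439]
orientation: [180.0, 0.0, 170.8]
force: [-0.0, -1.0, 0.4]
opening: 0.0003
gripper_force: 0.0
```

Emit:
send_rows --deltas '[[[0,-0.02,0.02],0],[[0,-0.024,0.05],0],[[0,-0.024,0.075],0],[[0,-0.024,0.086],0],[[0,-0.024,0.0895],0]]'

```text
clock: 15.47
tool_pos: [0.5128, 0.0611, 0.2706]
orientation: [-179.9, -0.1, 170.8]
force: [0.1, -0.3, 0.9]
opening: 0.0008
gripper_force: 0.0
```

Run:
```python
from plan import *
p=np.load("p.npy")[:3]; here(p); delta(p,-.032,-.019,.271)
```

```text
t 15.47 TCP stand mm [-32.6  -3.1 270.6] yaw-rel -0.22 F [ 0.1 -0.3  0.9] open 0.001
shift shares [-0.0008 -0.0199 -0.0004] turn share -0.0025 mm [ -0.6 -15.9  -0.4]
```

Emit:
send_rows --deltas '[[[0,-0.006,0],0],[[0,-0.012,0],0],[[0,-0.017,0],0],[[0,-0.02,0],0],[[0,-0.02,0],0]]'

```text
clock: 15.88
tool_pos: [0.5115, 0.0464, 0.2726]
orientation: [179.9, 0.1, 170.8]
force: [0.2, 0.7, 1.0]
opening: 0.0002
gripper_force: 0.7
```

```bash
cat >> plan.py <<'E'
def dev(p):
    for n,noms in(("top",(36,-36)),("scene",(108,))):
        s=ctrl.snapshot(n); g=s["color"].min(axis=2).astype(np.float32)
        for nom in noms:
            best=[]; D=np.arange(-8,8.1,.25)
            for dd in D:
                t=np.radians(nom+dd); r=np.linspace(.03,.062,14); x=-.056+(r-.018)*44/57; pr=[]
                for off in np.arange(-.012,.0121,.001):
                    X=np.array([polar(t,ri,xi)+[0,-off*np.cos(t),-off*np.sin(t)] for ri,xi in zip(r,x)]); q=proj(s,w(p,X)).astype(np.float32)
                    pr.append(cv2.remap(g,q[None,:,0],q[None,:,1],cv2.INTER_LINEAR)[0].mean())
                pr=np.array(pr); best.append(pr[8:17].mean()-np.r_[pr[:6],pr[-6:]].mean())
            print(n,nom,"dev",D[np.argmax(best)],round(float(max(best)),1))
E
python3 - <<'E'
from plan import *
p=np.load("p.npy")[:3]; here(p); stem(p); dev(p)
E
```

```text
t 15.88 TCP stand mm [-31.5 -17.8 272.6] yaw-rel -0.16 F [0.2 0.7 1. ] open 0.0
brass [282 188  11  15  92] [287.1 195.3] angle 6.27 err 1.2 from top deg -0.8
top 36 dev 4.5 -8.7
top -36 dev -2.75 1.3
scene 108 dev -2.0 63.2
```

Emit:
send_rows --deltas '[[[0,-0.001,0],0],[[0,-0.002,0],0],[[0,-0.003,0],0],[[0,-0.003,0],0],[[0,-0.003,0],0]]'

```text
clock: 16.45
tool_pos: [0.5109, 0.0442, 0.2717]
orientation: [180.0, 0.0, 170.8]
force: [0.8, 2.7, 1.2]
opening: 0.0004
gripper_force: 1.0
```

Emit:
send_rows --deltas '[[[0,0.003,0],0],[[0,0.012,-0.003],0],[[0,0.015,-0.03],0],[[0,0.015,-0.07],0],[[0,0.03,-0.11],0]]'

```text
clock: 16.87
tool_pos: [0.5137, 0.067, 0.3601]
orientation: [-179.9, -0.2, 170.8]
force: [1.5, 0.5, 0.3]
opening: 0.0003
gripper_force: 0.0
```

Emit:
send_rows --deltas '[[[0,0.045,0],0],[[0,0.09,0],0],[[0,0.135,0],0],[[0,0.18,0],0],[[0,0.22,0],0]]'

```text
clock: 17.28
tool_pos: [0.5425, 0.2438, 0.3597]
orientation: [-180.0, -0.0, 170.8]
force: [0.7, -1.1, 0.3]
opening: 0.0004
gripper_force: 0.0
```

Run:
```python
from plan import *
p=np.load("p.npy")[:3]; here(p); stem(p); dev(p)
s=ctrl.snapshot("top"); B=blue2(s); 
from scipy.optimize import minimize
r=minimize(lambda q:(hull(s,q,box)*np.where(B>0,-1.,1.)).sum(),p,method="Nelder-Mead",options=dict(initial_simplex=p+np.array([[0,0,0],[.012,0,0],[0,.012,0],[0,0,.06]]))); print("stand",r.x.round(4))
```

```text
t 17.28 TCP stand mm [-31.9 182.1 359.7] yaw-rel -0.13 F [ 0.7 -1.1  0.3] open 0.0
brass [282 187  11  15  92] [286.7 194.7] angle 6.3 err 0.9 from top deg 1.0
top 36 dev 0.75 88.9
top -36 dev 0.75 84.1
scene 108 dev -0.5 71.1
stand [ 0.547   0.0586 -0.1535]
```

The wheel is within about 1° (deviations +0.75, +0.75 and -0.5), and the stand has not moved. I'll take the hand clear and hand in.

Emit:
send_rows --deltas '[[[0.03,0.02,-0.03],0],[[0.06,0.04,-0.06],0],[[0.09,0.06,-0.08],0],[[0.11,0.06,-0.09],0],[[0.11,0.06,-0.09],0]]'

```text
clock: 17.9
tool_pos: [0.4617, 0.3031, 0.435]
orientation: [179.8, 0.1, 170.9]
force: [0.0, -0.0, 0.6]
opening: 0.0001
gripper_force: 0.0
```

Emit:
send_rows --deltas '[[[0,0,0],0],[[0,0,0],0],[[0,0,0],0],[[0,0,0],0],[[0,0,0],0]]'

```text
clock: 18.32
tool_pos: [0.4639, 0.3024, 0.4311]
orientation: [-179.9, -0.0, 170.8]
force: [-0.7, 0.1, -0.8]
opening: 0.0003
gripper_force: 0.0
```

Run:
```python
from plan import *
p=np.load("p.npy")[:3]; here(p); dev(p); print(ctrl.close_job())
```

```text
t 18.32 TCP stand mm [-118.7  227.6  431.1] yaw-rel -0.21 F [-0.7  0.1 -0.8] open 0.0
top 36 dev 0.75 90.5
top -36 dev 0.75 85.6
scene 108 dev -0.5 71.2
the job is handed in; nothing more can be done
None
```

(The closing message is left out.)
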